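# Assemble the tiered lunch carrier

### The arm

A 7-joint arm with a two-finger parallel gripper is mounted at the origin on a cart in front of the work surface, level with it; the furniture and walls round the work are solid. World frame = base frame: x ahead of the robot, y to its left, z up, the work surface at z = 0. Lengths are in mm, angles in rad, forces in N, time in s.
With the tool pointing down it reaches from about 400 to 875 mm from the base axis. Payload 19.3 kg.
Tool frame: the origin (TCP) lies between the finger pads; the fingertips stand 17 mm ahead of it and the grasp point (between the pads) lies 2 mm behind it; z points along the fingers, y is the line along which they close (so a half turn about z gives the same grasp; the last joint's range is limited). The gripper opens to 85 mm and grips with 20 to 120 N. Pads are 22 mm wide; open, the fingers measure 114 mm over their backs; the gripper's body (76 mm by 85 mm) begins 54 mm behind the grasp point. The pads swing forward as they close: fully open they stand 13 mm farther back than shut.
Start: joints at [1.052, 0.521, -0.036, 1.599, 0.021, 1.021, -0.113], TCP at [271.15, -563.11, 248.291] pointing down, gripper open.
Joint ranges: [-2.91, 2.91], [-0.3, 2.13], [-1.5, 1.42], [0.17, 2.43], [-1.26, 4.41], [0.16, 1.93], [-2.52, 2.52]. Speed limits (rad/s): [1.89, 1.89, 2.39, 2.39, 3.01, 3.01, 3.01].

### API

Orientations are given as a 3x3 rotation matrix whose columns are the frame's x, y, z axes.
In Python, from plant import manip gives the robot as it stands. The module is installed in compiled form; this text tells all that it offers.
- The arm moves only by the tool carry_out, never from a script. Its argument "plan" is a list of rows, each an object with "xyz": the shift along the tool's x, y, z as a fraction of full scale, a list of three; "roll": the turn about the tool's z as a fraction of full scale; "fingers": the closure, from 0 (fully open) to 1 (shut). In form: [{"xyz": [dx, dy, dz], "roll": roll, "fingers": fingers}, ...]. A call has 1 to 8 rows; each row is the pose to reach, as a shift and turn from the pose commanded when the call began, along the tool's axes at that moment, turning the shorter way round; what a row does not reach only later rows make up. Full scale, the value 1, is 0.5 m for a shift and 180 degrees for a turn. A row lasts 1/12 s, in which the tool goes at most 41.7 mm and 7.16 degrees, less where a joint would pass 70% of its speed; a pose out of reach is approached as far as the arm can. A call with a number of a shift or a turn outside -1 to 1 is refused whole. A call with a gripper value outside its range is refused whole. The fingers move at their own pace and stop on an object; "squeeze" is the grip in N (left out, the last holds). Time passes only in rows, so rows that repeat a pose let the fingers close. It gives the time, the measured TCP pose, the force, the opening and the grip force at its end, in the units of the state.
- manip.state(): the state, without advancing time (a new reading comes with each control period).
- manip.grab_frame(name): name is "side" or "top"; returns the picture (400x640x3 uint8, red, green, blue); there is no depth.
- manip.camera_params(name): a dict with "intrinsics" (3x3 intrinsics, pixels), "pose" (4x4, takes a point from camera to world coordinates). Camera axes: x right, y down, z forward; pixel columns grow to the right and rows downward; lengths in mm; the calibration is good to about 2 mm. A picture is of the moment at which its call begins. camera_params takes no time and is no camera call.
- manip.sign_off(): hands the job in; it is judged then, once.
The state is a dict: "time_s": time; "joint_positions": joint angles; "joint_vel": joint speeds; "effort": joint torques, N m; "ee_pos": TCP position; "tool_rot": TCP orientation; "ft_force": force on the tool from outside, world axes, zero at the start; "moment": the same for the moment, N m; "grip_width": finger opening in mm; "finger_force": force on a finger pad.
Only numpy, scipy, OpenCV 4.12 (cv2) and the standard library are available. Lean on these libraries where they do the work, as an engineer would, in place of code of your own. Each camera call takes 0.05 s, during which the arm holds its last target. There are 200 camera calls.

### The job

Put the steel lunch carrier together on its low round base: first the deep tier, on it the medium tier, then the shallow tier, and last the lid with the black knob. Each piece must sit fully home in the one below, upright, with the finished stack left standing free, and the cup and the salt shaker must stay where they are.

Things in the scene. Friction and masses are not known exactly. Their poses are not given: they have to be found in the camera images.
- carrier_base: Base of the lunch carrier: a low dark steel disc, 84 mm diameter, 12 mm high, standing fast on the counter, with a round recess 57 mm wide and 8 mm deep in its top that takes the foot of the bottom tier (the tier's shoulder then rests on the disc's top, its origin 6 mm above the base's origin). Origin: centre of the underside, z up.
- tier_deep: Open steel tier, deepest of three: 62 mm diameter, 66 mm tall in all, straight sides, 2.5 mm wall, 160 g, upright. Origin: centre of its underside, z up. Lowest 6 mm: a foot tapering from 53 to 47 mm diameter, under a flat shoulder; the foot of the next piece drops into its 57 mm mouth, shoulder on rim: next origin 60 mm above this one. Grip across its 62 mm.
- tier_medium: Open steel tier, middle one in depth of three: 62 mm diameter, 50 mm tall in all, straight sides, 2.5 mm wall, 130 g, upright. Origin: centre of its underside, z up. Lowest 6 mm: a foot tapering from 53 to 47 mm diameter, under a flat shoulder; the foot of the next piece drops into its 57 mm mouth, shoulder on rim: next origin 44 mm above this one. Grip across its 62 mm.
- tier_shallow: Open steel tier, shallowest of three: 62 mm diameter, 36 mm tall in all, straight sides, 2.5 mm wall, 100 g, upright. Origin: centre of its underside, z up. Lowest 6 mm: a foot tapering from 53 to 47 mm diameter, under a flat shoulder; the foot of the next piece drops into its 57 mm mouth, shoulder on rim: next origin 30 mm above this one. Grip across its 62 mm.
- tiffin_lid: Steel lid of the lunch carrier: the same tapered 6 mm foot, a 62 mm disc from 6 to 12 mm height, and an upright black cylindrical knob, 20 mm diameter, from 12 to 40 mm height, on its centre. Stands upright at the start. Origin: centre of the underside of the foot, z up. About 100 g; grip it by the knob.
- small_cup: Bystander: small white spotted cup with one handle, 63 x 92 mm, 55 mm high (handle included, along its -y). Origin: centre of the underside of its bounding box. To be left alone.
- salt_shaker: Bystander: small salt shaker, 44 mm diameter, 90 mm high, its upper part grey. Origin: centre of the underside. To be left alone.

How it is judged:
By the outcome, as a careful person would: the job done as asked, in the order asked, and still so for the second after the job is handed in, with the robot touching nothing.
It also fails if it takes over 109 s, if anything falls off the work surface, if the arm or the gripper's body presses on something with over 40 N, if the wrist force passes 120 N, or if a joint passes its speed limit or range.

## Working session

There is one attempt and no reset: what is moved stays moved. The work goes in short steps, Python scripts to look and compute and a tool call to move; the robot and the scene stay as the last step left them, time stands still between calls to the robot, and variables do not carry over. Pictures are saved under pics/ and viewed, at most 14 in all, crops included, and the job is handed in when it is done.

Besides the shell and the picture viewer there is one more tool, called after "Emit:" by a JSON object that holds its "op" and its "data", one argument or row to a line. carry_out: Moves the arm, as the interface text tells. Shift numbers are shares of 0.5 m and turn numbers shares of 180 degrees, none past 1 either way. Its arguments: {"type":"object","properties":{"plan":{"type":"array"},"squeeze":{"type":"number"}},"required":["plan"]}

```bash
mkdir -p pics; python3 - <<'E'
from plant import manip
import cv2, numpy as np
np.set_printoptions(precision=4,suppress=True)
for n in ("side","top"):
    im=manip.grab_frame(n); cv2.imwrite(f"pics/{n}0.png",im[:,:,::-1])
    p=manip.camera_params(n); print(n,np.array(p["intrinsics"]),np.array(p["pose"]))
s=manip.state(); print(s["time_s"],s["ee_pos"],s["tool_rot"],s["grip_width"])
E
```

```text
side [[511.9947   0.     318.664 ]
 [  0.     511.9947 199.6744]
 [  0.       0.       1.    ]] [[ -0.9171  -0.2591   0.3029  94.5703]
 [ -0.3982   0.6296  -0.6671 886.5778]
 [ -0.0179  -0.7324  -0.6806 900.2443]
 [  0.       0.       0.       1.    ]]
top [[456.5272   0.     321.1498]
 [  0.     456.5272 206.4113]
 [  0.       0.       1.    ]] [[   0.0019   -0.9818    0.1898  260.3904]
 [  -1.       -0.0023   -0.0023    7.04  ]
 [   0.0027   -0.1898   -0.9818 1093.6296]
 [   0.        0.        0.        1.    ]]
0.1 [ 271.0039 -562.888   247.79  ] [[ 0.901   0.4338 -0.0005]
 [ 0.4338 -0.901   0.0009]
 [-0.0001 -0.001  -1.    ]] 85.41856629913285
```

View pics/side0.png

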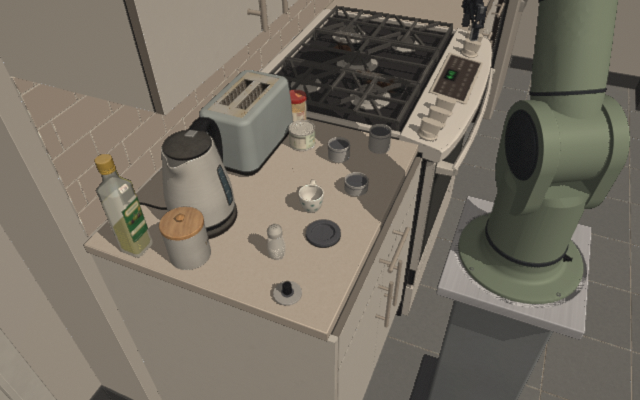

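View pics/top0.png

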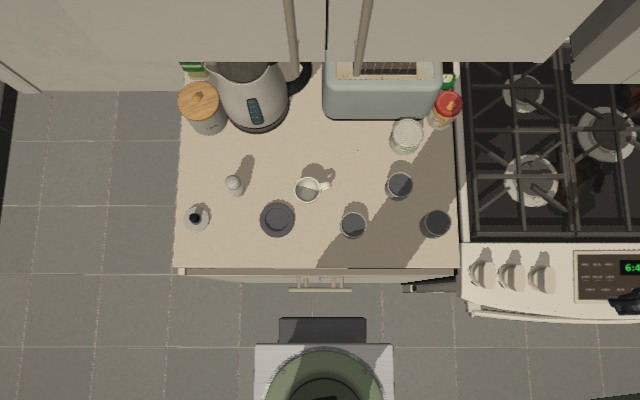

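The top view shows base (277,219), lid (196,218), cup (307,189), shaker (233,185) and three tiers at (353,225), (400,185) and (436,223). In the side view they are base (323,233), lid (287,292) and tiers (356,185), (339,151), (380,138). I'll enlarge both.

```bash
python3 - <<'E'
import cv2
def crop(n,x0,y0,x1,y1,s,o,step=10):
    im=cv2.imread(f"pics/{n}.png")[y0:y1,x0:x1]
    im=cv2.resize(im,None,fx=s,fy=s,interpolation=cv2.INTER_CUBIC)
    im=cv2.convertScaleAbs(im,alpha=1.3,beta=10)
    for x in range(x0+step,x1,step):
        cv2.line(im,((x-x0)*s,0),((x-x0)*s,6 if x%50 else 16),(0,0,255),1)
        if x%20==0: cv2.putText(im,str(x),((x-x0)*s-10,26),0,.35,(0,0,255),1)
    for y in range(y0+step,y1,step):
        cv2.line(im,(0,(y-y0)*s),(6,(y-y0)*s),(0,0,255),1)
        if y%20==0: cv2.putText(im,str(y),(8,(y-y0)*s+4),0,.35,(0,0,255),1)
    cv2.imwrite(f"pics/{o}.png",im)
crop("top0",320,160,460,250,5,"topA")
crop("top0",180,160,340,250,5,"topB")
crop("side0",300,110,420,210,6,"sideA")
crop("side0",240,200,360,310,5,"sideB")
E
```

```text
(no output)
```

View pics/topA.png

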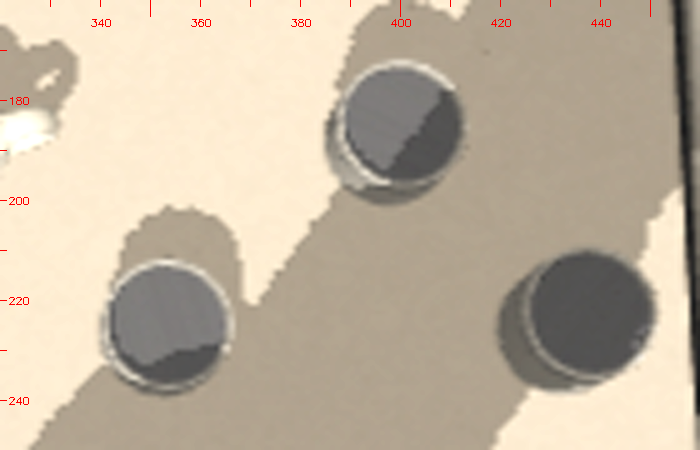

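View pics/topB.png

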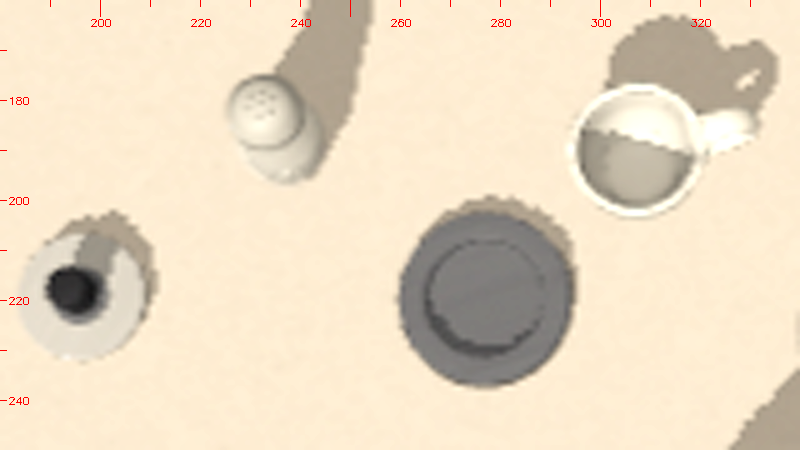

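View pics/sideA.png

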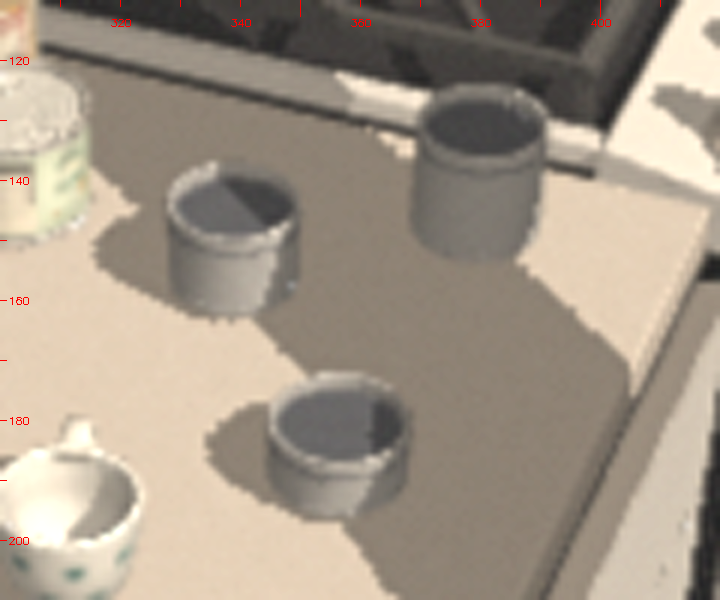

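View pics/sideB.png

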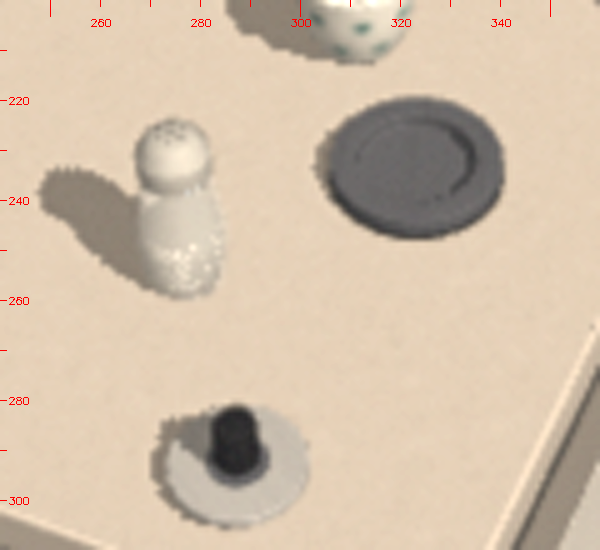

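Rim outer extents read from the crops (px), top view: shallow 341.2–367 × 211.5–237.5, medium 387.3–413.2 × 171.5–197.5, deep 424.5–451 × 209–236.5, base 260–295 × 202–236.5, lid disc 184–209 × 206.5–232, knob centre (194.6,217.8). Now I'll fit circles of the known diameter over both views.

```bash
cat > h.py <<'E'
import numpy as np
from plant import manip
from scipy.optimize import least_squares
C={n:manip.camera_params(n) for n in ("side","top")}
def proj(n,P):
    T=np.linalg.inv(np.array(C[n]["pose"])); q=P@T[:3,:3].T+T[:3,3]; q=q@np.array(C[n]["intrinsics"]).T
    return q[:,:2]/q[:,2:]
t=np.linspace(0,2*np.pi,72,endpoint=False)
def box(n,c,R):
    p=proj(n,np.c_[c[0]+R*np.cos(t),c[1]+R*np.sin(t),0*t+c[2]]); a,b=p.min(0),p.max(0)
    return np.array([a[0],b[0],a[1],b[1]])
def fit(R,top,side):
    r=lambda c:np.r_[box("top",c,R)-top,box("side",c,R)-side]
    s=least_squares(r,[550,0,20]); return s.x,s.fun
E
python3 - <<'E'
from h import *
np.set_printoptions(precision=1,suppress=True)
D={"shallow z36":(31,[341.2,367,211.5,237.5],[345,368.5,172,189]),
"medium z50":(31,[387.3,413.2,171.5,197.5],[328,350,137,151.5]),
"deep z66":(31,[424.5,451,209,236.5],[369.5,391.5,124,138.5]),
"base z12":(42,[260,295,202,236.5],[306,341,219,244]),
"lid z12":(31,[184,209,206.5,232],[273,302,281,304.5]),
"knob z40":(10,[189.8,199.6,213,222.5],[282.5,291.5,281,287])}
for k,v in D.items():
    x,f=fit(*v); print(k,x,"rng",np.hypot(x[0],x[1]),"res",f)
s=manip.state();print(s["ee_pos"])
E
```

```text
shallow z36 [422.  -73.5  28.1] rng 428.3748128239933 res [-0.1  0.4  0.5  0.5 -0.8 -0.4  0.6 -0.8]
medium z50 [ 515.6 -182.7   43.6] rng 547.0222990072097 res [-0.   0.3  0.8  0.3 -0.7 -0.4  0.4 -0.7]
deep z66 [ 422.1 -262.9   59.4] rng 497.2952387519662 res [-0.2  0.3  0.8  0.  -0.6 -0.4  0.7 -0.9]
base z12 [437.9 109.4   7.7] rng 451.3306334644196 res [ 0.2  0.   0.5  0.4 -0.4 -0.4 -0.3  0.1]
lid z12 [438.1 304.8   6.3] rng 533.6745825876565 res [-0.3  0.4  0.3  0.2 -0.1 -0.3 -0.  -0.1]
knob z40 [438.  302.3  32.7] rng 532.1807450764395 res [ 0.6 -0.7  0.4 -0.7 -0.1  0.3 -0.8  0.8]
[ 271.  -562.9  247.8]
```

```bash
python3 - <<'E'
from h import *
np.set_printoptions(precision=1,suppress=True)
D={"shallow":(36,31,[341.2,367,211.5,237.5],[345,368.5,172,189]),
"medium":(50,31,[387.3,413.2,171.5,197.5],[328,350,137,151.5]),
"deep":(66,31,[424.5,451,209,236.5],[369.5,391.5,124,138.5]),
"base":(12,42,[260,295,202,236.5],[306,341,219,244]),
"lid":(12,31,[184,209,206.5,232],[273,302,281,304.5]),
"knob":(40,10,[189.8,199.6,213,222.5],[282.5,291.5,281,287])}
for k,(z,R,a,b) in D.items():
    a=np.array(a)-.5;b=np.array(b)-.5
    x,f=fit(R,a,b)
    o=[least_squares(lambda c:box(n,[*c,z],R)-m,[500,0]).x for n,m in(("top",a),("side",b))]
    print(k,"free",x,"top@z",o[0],"side@z",o[1])
E
```

```text
shallow free [422.9 -72.2  30.6] top@z [423.3 -71.5] side@z [419.3 -66.3]
medium free [ 516.3 -181.    46.2] top@z [ 516.5 -180.1] side@z [ 512.8 -176.2]
deep free [ 423.  -261.1   62. ] top@z [ 423.1 -260. ] side@z [ 420.2 -255.6]
base free [438.7 110.4  10. ] top@z [439.4 110.4] side@z [436.9 112. ]
lid free [438.9 305.5   8.5] top@z [438.8 304.7] side@z [437.  307.7]
knob free [438.8 302.9  34.8] top@z [437.6 301.4] side@z [436.9 306.5]
```

Emit:
{"op": "carry_out", "data": {
  "plan": [
    {"xyz": [0.532, -0.41, 0], "roll": -0.357, "fingers": 0},
    {"xyz": [0.532, -0.41, 0], "roll": -0.357, "fingers": 0},
    {"xyz": [0.532, -0.41, 0], "roll": -0.357, "fingers": 0},
    {"xyz": [0.532, -0.41, 0], "roll": -0.357, "fingers": 0},
    {"xyz": [0.532, -0.41, 0], "roll": -0.357, "fingers": 0},
    {"xyz": [0.532, -0.41, 0], "roll": -0.357, "fingers": 0},
    {"xyz": [0.532, -0.41, 0], "roll": -0.357, "fingers": 0},
    {"xyz": [0.532, -0.41, 0], "roll": -0.357, "fingers": 0}
  ],
  "squeeze": 40
}}

```text
time_s: 0.77
ee_pos: [421.1, -263.3, 248.3]
tool_rot: [[0.116, 0.993, -0.0], [0.993, -0.116, -0.0], [-0.0, -0.0, -1.0]]
ft_force: [0.7, -1.3, 0.7]
grip_width: 85.3
finger_force: 0.0
```

Emit:
{"op": "carry_out", "data": {
  "plan": [
    {"xyz": [0.007, 0.003, 0.0], "roll": -0.037, "fingers": 0},
    {"xyz": [0.007, 0.003, 0.08], "roll": -0.037, "fingers": 0},
    {"xyz": [0.007, 0.003, 0.16], "roll": -0.037, "fingers": 0},
    {"xyz": [0.007, 0.003, 0.24], "roll": -0.037, "fingers": 0},
    {"xyz": [0.007, 0.003, 0.27], "roll": -0.037, "fingers": 0},
    {"xyz": [0.007, 0.003, 0.27], "roll": -0.037, "fingers": 0}
  ]
}}

```text
time_s: 1.27
ee_pos: [420.9, -260.8, 110.0]
tool_rot: [[0.005, 1.0, -0.005], [1.0, -0.005, 0.003], [0.003, -0.005, -1.0]]
ft_force: [-0.8, 1.0, 0.4]
grip_width: 85.6
finger_force: 0.0
```

```bash
python3 - <<'E'
from h import *
import cv2
s=manip.state();print(s["ee_pos"],s["tool_rot"])
a=manip.grab_frame("top")[180:260,380:480,::-1];b=manip.grab_frame("side")[80:180,330:430,::-1]
r=lambda i:cv2.convertScaleAbs(cv2.resize(i,(400,int(400*i.shape[0]/i.shape[1])),interpolation=2),alpha=1.3)
a,b=r(a),r(b);a=cv2.copyMakeBorder(a,0,80,0,0,0);cv2.imwrite("pics/c1.png",np.hstack([a,b]))
E
```

```text
[ 420.93730778 -260.79901822  109.95748566] [[ 0.00525     0.99997335 -0.00507354]
 [ 0.99998136 -0.0052341   0.00314243]
 [ 0.00311579 -0.00508994 -0.99998219]]
```

View pics/c1.png

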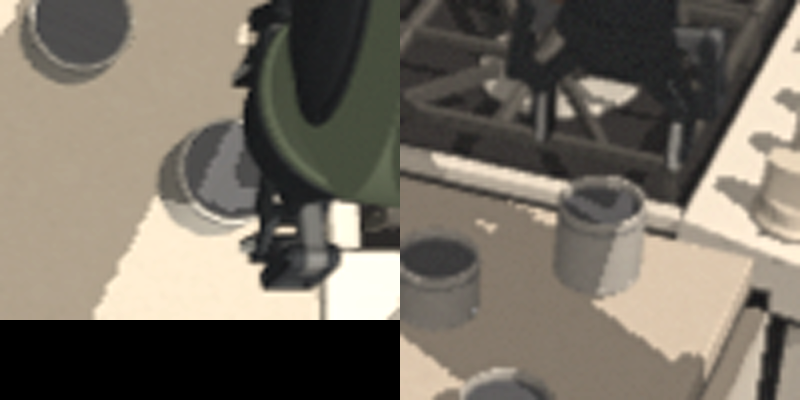

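The image shows the open finger tips in the side view at about (365,115) and (399,121), above the deep tier with its rim centre near (380.5,131). I'll compare these with the projection.

```bash
python3 - <<'E'
from h import *
for z in(93,106): print(proj("side",np.array([[x,-260.8,z] for x in(421-50,421,421+50)])).round(1))
print(proj("side",np.array([[423,-260,66.],[423,-263,66],[426,-260,66]])).round(1))
E
```

```text
[[398.4 125.4]
 [380.9 121.5]
 [363.8 117.7]]
[[398.8 121.5]
 [381.2 117.6]
 [364.  113.8]]
[[379.5 129.6]
 [379.9 129. ]
 [378.5 129.4]]
```

Emit:
{"op": "carry_out", "data": {
  "plan": [
    {"xyz": [0, 0, 0.07], "roll": 0, "fingers": 0},
    {"xyz": [0, 0, 0.12], "roll": 0, "fingers": 0},
    {"xyz": [0, 0, 0.14], "roll": 0, "fingers": 0},
    {"xyz": [0, 0, 0.14], "roll": 0, "fingers": 0},
    {"xyz": [0, 0, 0.14], "roll": 0, "fingers": 0}
  ]
}}

```text
time_s: 1.78
ee_pos: [423.3, -262.2, 44.6]
tool_rot: [[0.006, 1.0, 0.001], [1.0, -0.006, -0.001], [-0.001, 0.001, -1.0]]
ft_force: [-0.8, 0.0, 0.5]
grip_width: 85.5
finger_force: 0.0
```

Emit:
{"op": "carry_out", "data": {
  "plan": [
    {"xyz": [0, 0, 0], "roll": 0, "fingers": 1},
    {"xyz": [0, 0, 0], "roll": 0, "fingers": 1},
    {"xyz": [0, 0, 0], "roll": 0, "fingers": 1},
    {"xyz": [0, 0, 0], "roll": 0, "fingers": 1},
    {"xyz": [0, 0, 0], "roll": 0, "fingers": 1},
    {"xyz": [0, 0, 0], "roll": 0, "fingers": 1},
    {"xyz": [0, 0, 0], "roll": 0, "fingers": 1},
    {"xyz": [0, 0, 0], "roll": 0, "fingers": 1}
  ],
  "squeeze": 40
}}

```text
time_s: 2.45
ee_pos: [423.5, -262.5, 44.9]
tool_rot: [[0.006, 1.0, 0.002], [1.0, -0.006, -0.001], [-0.001, 0.002, -1.0]]
ft_force: [-1.9, 0.6, 15.4]
grip_width: 60.0
finger_force: 39.6
```

Emit:
{"op": "carry_out", "data": {
  "plan": [
    {"xyz": [0, 0, -0.03], "roll": 0, "fingers": 1},
    {"xyz": [0, 0, -0.1], "roll": 0, "fingers": 1},
    {"xyz": [0, 0, -0.17], "roll": 0, "fingers": 1},
    {"xyz": [0, 0, -0.18], "roll": 0, "fingers": 1},
    {"xyz": [0.05, 0.002, -0.18], "roll": 0, "fingers": 1},
    {"xyz": [0.11, 0.004, -0.18], "roll": 0, "fingers": 1},
    {"xyz": [0.18, 0.006, -0.18], "roll": 0, "fingers": 1},
    {"xyz": [0.25, 0.008, -0.18], "roll": 0, "fingers": 1}
  ]
}}

```text
time_s: 3.12
ee_pos: [427.2, -136.1, 133.9]
tool_rot: [[0.007, 1.0, 0.001], [1.0, -0.007, -0.0], [-0.0, 0.001, -1.0]]
ft_force: [1.2, 0.2, -1.0]
grip_width: 60.0
finger_force: 45.3
```

Emit:
{"op": "carry_out", "data": {
  "plan": [
    {"xyz": [0.07, 0.003, 0], "roll": 0, "fingers": 1},
    {"xyz": [0.15, 0.006, 0], "roll": 0, "fingers": 1},
    {"xyz": [0.23, 0.009, 0], "roll": 0, "fingers": 1},
    {"xyz": [0.31, 0.012, 0], "roll": 0, "fingers": 1},
    {"xyz": [0.39, 0.015, 0], "roll": 0, "fingers": 1},
    {"xyz": [0.46, 0.018, 0], "roll": 0, "fingers": 1},
    {"xyz": [0.492, 0.018, 0], "roll": 0, "fingers": 1},
    {"xyz": [0.492, 0.018, 0], "roll": 0, "fingers": 1}
  ]
}}

```text
time_s: 3.78
ee_pos: [437.9, 113.2, 134.0]
tool_rot: [[0.001, 1.0, 0.002], [1.0, -0.001, 0.002], [0.002, 0.002, -1.0]]
ft_force: [-0.5, 0.4, -1.4]
grip_width: 60.2
finger_force: 45.1
```

Emit:
{"op": "carry_out", "data": {
  "plan": [
    {"xyz": [0, 0, 0], "roll": 0, "fingers": 1},
    {"xyz": [0, 0, 0], "roll": 0, "fingers": 1},
    {"xyz": [0, 0, 0], "roll": 0, "fingers": 1}
  ]
}}

```text
time_s: 4.03
ee_pos: [437.9, 107.9, 133.5]
tool_rot: [[0.007, 1.0, 0.0], [1.0, -0.007, -0.0], [-0.0, 0.0, -1.0]]
ft_force: [-0.2, -0.5, -2.9]
grip_width: 60.2
finger_force: 45.1
```

```bash
python3 - <<'E'
from h import *
import cv2
s=manip.state();print(s["ee_pos"],s["tool_rot"],s["ft_force"])
a=manip.grab_frame("top")[160:260,220:340,::-1];b=manip.grab_frame("side")[160:260,270:390,::-1]
r=lambda i:cv2.convertScaleAbs(cv2.resize(i,(400,int(400*i.shape[0]/i.shape[1])),interpolation=2),alpha=1.3)
cv2.imwrite("pics/c2.png",np.hstack([r(a),r(b)]))
E
```

```text
[437.89583175 107.90374133 133.46868621] [[ 7.32918823e-03  9.99973124e-01  1.83588001e-04]
 [ 9.99973054e-01 -7.32911097e-03 -4.17995682e-04]
 [-4.16638911e-04  1.86646623e-04 -9.99999896e-01]] [-0.15365797 -0.47546755 -2.90677656]
```

View pics/c2.png

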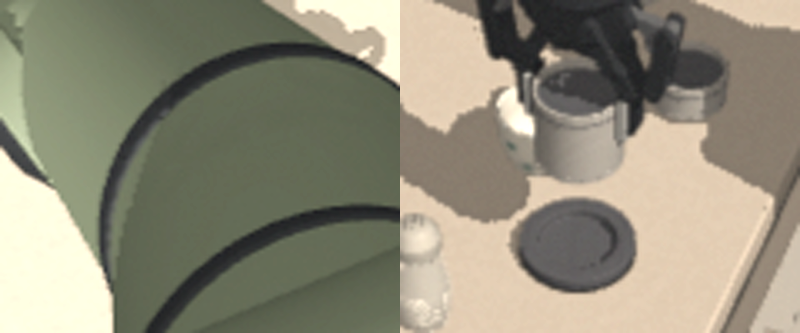

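The side view shows the deep tier upright in the fingers, rim spanning about 310–337.5 × 180–194 (centre ≈323.3,186.4), base below at about (323,231). Next, the tier's centre from the projection.

```bash
python3 - <<'E'
from h import *
for c in ([438,108,155],[438,111,155],[438,114,155]): print(c,box("side",c,31).round(1))
print("base meas 305.5 340.5 218.5 243.5",box("side",[438.6,110.5,12],42).round(1))
E
```

```text
[438, 108, 155] [308.4 336.5 175.5 194. ]
[438, 111, 155] [307.9 336.  176.3 194.9]
[438, 114, 155] [307.3 335.5 177.1 195.7]
base meas 305.5 340.5 218.5 243.5 [305.1 340.1 217.7 243.1]
```

Emit:
{"op": "carry_out", "data": {
  "plan": [
    {"xyz": [0.001, 0.001, 0.06], "roll": 0, "fingers": 1},
    {"xyz": [0.001, 0.001, 0.11], "roll": 0, "fingers": 1},
    {"xyz": [0.001, 0.001, 0.14], "roll": 0, "fingers": 1},
    {"xyz": [0.001, 0.001, 0.15], "roll": 0, "fingers": 1},
    {"xyz": [0.001, 0.001, 0.153], "roll": 0, "fingers": 1},
    {"xyz": [0.001, 0.001, 0.153], "roll": 0, "fingers": 1}
  ]
}}

```text
time_s: 4.63
ee_pos: [438.5, 109.3, 57.1]
tool_rot: [[0.006, 1.0, 0.0], [1.0, -0.006, 0.0], [0.0, 0.0, -1.0]]
ft_force: [0.8, 0.6, -2.7]
grip_width: 60.0
finger_force: 45.2
```

Emit:
{"op": "carry_out", "data": {
  "plan": [
    {"xyz": [0, 0, 0.004], "roll": 0, "fingers": 1},
    {"xyz": [0, 0, 0.008], "roll": 0, "fingers": 1},
    {"xyz": [0, 0, 0.011], "roll": 0, "fingers": 1},
    {"xyz": [0, 0, 0.011], "roll": 0, "fingers": 1},
    {"xyz": [0, 0, 0.011], "roll": 0, "fingers": 1}
  ]
}}

```text
time_s: 5.05
ee_pos: [438.4, 109.5, 51.5]
tool_rot: [[0.006, 1.0, 0.0], [1.0, -0.006, 0.0], [0.0, 0.0, -1.0]]
ft_force: [-1.3, 0.4, -1.7]
grip_width: 59.8
finger_force: 45.2
```

Emit:
{"op": "carry_out", "data": {
  "plan": [
    {"xyz": [0, 0, 0.002], "roll": 0, "fingers": 1},
    {"xyz": [0, 0, 0.003], "roll": 0, "fingers": 1},
    {"xyz": [0, 0, 0.003], "roll": 0, "fingers": 1}
  ]
}}

```text
time_s: 5.3
ee_pos: [438.5, 109.6, 50.8]
tool_rot: [[0.006, 1.0, 0.001], [1.0, -0.006, -0.0], [-0.0, 0.001, -1.0]]
ft_force: [-7.1, -1.2, 29.9]
grip_width: 59.8
finger_force: 48.6
```

Emit:
{"op": "carry_out", "data": {
  "plan": [
    {"xyz": [0, 0, 0], "roll": 0, "fingers": 0},
    {"xyz": [0, 0, 0], "roll": 0, "fingers": 0},
    {"xyz": [0, 0, 0], "roll": 0, "fingers": 0},
    {"xyz": [0, 0, 0], "roll": 0, "fingers": 0},
    {"xyz": [0, 0, 0], "roll": 0, "fingers": 0},
    {"xyz": [0, 0, 0], "roll": 0, "fingers": 0}
  ]
}}

```text
time_s: 5.8
ee_pos: [438.3, 109.5, 49.8]
tool_rot: [[0.006, 1.0, -0.0], [1.0, -0.006, 0.0], [0.0, -0.0, -1.0]]
ft_force: [-0.5, -0.1, -0.4]
grip_width: 85.7
finger_force: 0.0
```

Emit:
{"op": "carry_out", "data": {
  "plan": [
    {"xyz": [0, 0, -0.05], "roll": 0, "fingers": 0},
    {"xyz": [0, 0, -0.12], "roll": 0, "fingers": 0},
    {"xyz": [0, 0, -0.18], "roll": 0, "fingers": 0},
    {"xyz": [-0.05, 0.014, -0.2], "roll": 0, "fingers": 0.1},
    {"xyz": [-0.12, 0.033, -0.2], "roll": 0, "fingers": 0.1},
    {"xyz": [-0.2, 0.055, -0.2], "roll": 0, "fingers": 0.1},
    {"xyz": [-0.28, 0.077, -0.2], "roll": 0, "fingers": 0.1},
    {"xyz": [-0.36, 0.099, -0.2], "roll": 0, "fingers": 0.1}
  ]
}}

```text
time_s: 6.47
ee_pos: [486.9, -72.8, 150.0]
tool_rot: [[0.005, 1.0, 0.0], [1.0, -0.005, -0.0], [-0.0, 0.0, -1.0]]
ft_force: [0.9, 0.8, -0.3]
grip_width: 76.8
finger_force: 0.0
```

Emit:
{"op": "carry_out", "data": {
  "plan": [
    {"xyz": [-0.08, 0.022, 0], "roll": 0, "fingers": 0.1},
    {"xyz": [-0.15, 0.041, 0], "roll": 0, "fingers": 0.1},
    {"xyz": [-0.2, 0.055, 0], "roll": 0, "fingers": 0.1},
    {"xyz": [-0.22, 0.06, 0], "roll": 0, "fingers": 0.1},
    {"xyz": [-0.22, 0.06, 0], "roll": 0, "fingers": 0.1},
    {"xyz": [-0.22, 0.06, 0], "roll": 0, "fingers": 0.1},
    {"xyz": [-0.22, 0.06, 0], "roll": 0, "fingers": 0.1}
  ]
}}

```text
time_s: 7.05
ee_pos: [516.0, -179.5, 149.7]
tool_rot: [[0.004, 1.0, -0.0], [1.0, -0.004, 0.001], [0.001, -0.0, -1.0]]
ft_force: [-0.1, 0.1, -0.2]
grip_width: 76.8
finger_force: 0.0
```

```bash
python3 - <<'E'
from h import *
import cv2
s=manip.state();print(s["ee_pos"],s["grip_width"])
a=manip.grab_frame("top")[140:260,240:480,::-1];b=manip.grab_frame("side")[90:260,270:390,::-1]
r=lambda i,k:cv2.convertScaleAbs(cv2.resize(i,None,fx=k,fy=k,interpolation=2),alpha=1.3)
a=r(a,2);b=r(b,2.5);a=cv2.copyMakeBorder(a,0,b.shape[0]-a.shape[0],0,0,0);cv2.imwrite("pics/c3.png",np.hstack([a,b]))
E
```

```text
[ 515.96304205 -179.46507779  149.74336215] 76.823307184767
```

View pics/c3.png

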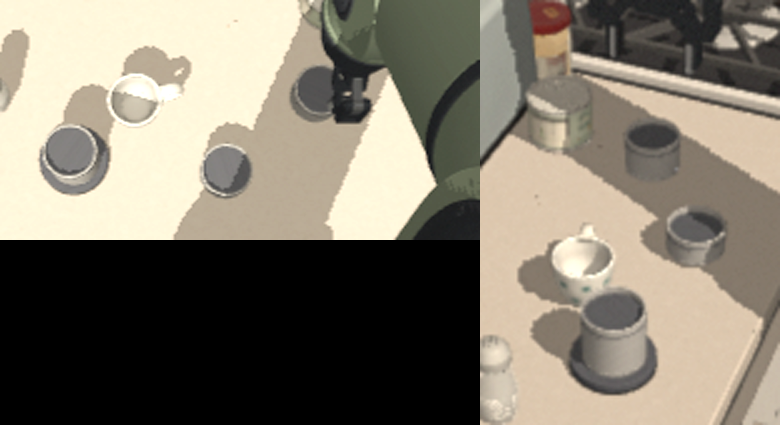

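The deep tier stands centred and upright on the base; cup and shaker are untouched. The gripper is over the medium tier.

Emit:
{"op": "carry_out", "data": {
  "plan": [
    {"xyz": [-0.002, 0, 0.06], "roll": 0, "fingers": 0.1},
    {"xyz": [-0.002, 0, 0.12], "roll": 0, "fingers": 0.1},
    {"xyz": [-0.002, 0, 0.17], "roll": 0, "fingers": 0.1},
    {"xyz": [-0.002, 0, 0.21], "roll": 0, "fingers": 0.1},
    {"xyz": [-0.002, 0, 0.23], "roll": 0, "fingers": 0.1},
    {"xyz": [-0.002, 0, 0.236], "roll": 0, "fingers": 0.1},
    {"xyz": [-0.002, 0, 0.236], "roll": 0, "fingers": 0.1},
    {"xyz": [-0.002, 0, 0.236], "roll": 0, "fingers": 0.1}
  ]
}}

```text
time_s: 7.82
ee_pos: [516.7, -181.8, 32.8]
tool_rot: [[0.005, 1.0, 0.001], [1.0, -0.005, -0.0], [-0.0, 0.001, -1.0]]
ft_force: [1.4, -0.6, 0.7]
grip_width: 77.0
finger_force: 0.0
```

Emit:
{"op": "carry_out", "data": {
  "plan": [
    {"xyz": [0, 0, 0], "roll": 0, "fingers": 1},
    {"xyz": [0, 0, 0], "roll": 0, "fingers": 1},
    {"xyz": [0, 0, 0], "roll": 0, "fingers": 1},
    {"xyz": [0, 0, 0], "roll": 0, "fingers": 1},
    {"xyz": [0, 0, 0], "roll": 0, "fingers": 1},
    {"xyz": [0, 0, 0], "roll": 0, "fingers": 1},
    {"xyz": [0, 0, 0], "roll": 0, "fingers": 1},
    {"xyz": [0, 0, 0], "roll": 0, "fingers": 1}
  ]
}}

```text
time_s: 8.48
ee_pos: [516.8, -182.1, 33.3]
tool_rot: [[0.006, 1.0, 0.002], [1.0, -0.006, -0.001], [-0.001, 0.002, -1.0]]
ft_force: [-2.6, 1.8, 13.6]
grip_width: 60.9
finger_force: 40.6
```

Emit:
{"op": "carry_out", "data": {
  "plan": [
    {"xyz": [0, 0, -0.04], "roll": 0, "fingers": 1},
    {"xyz": [0, 0, -0.11], "roll": 0, "fingers": 1},
    {"xyz": [0, 0, -0.18], "roll": 0, "fingers": 1},
    {"xyz": [0, 0, -0.22], "roll": 0, "fingers": 1},
    {"xyz": [0.05, -0.014, -0.22], "roll": 0, "fingers": 1},
    {"xyz": [0.12, -0.033, -0.22], "roll": 0, "fingers": 1},
    {"xyz": [0.19, -0.052, -0.22], "roll": 0, "fingers": 1},
    {"xyz": [0.26, -0.072, -0.22], "roll": 0, "fingers": 1}
  ]
}}

```text
time_s: 9.15
ee_pos: [480.5, -50.8, 142.7]
tool_rot: [[0.007, 1.0, 0.002], [1.0, -0.007, -0.0], [-0.0, 0.002, -1.0]]
ft_force: [1.2, 1.9, -1.9]
grip_width: 60.7
finger_force: 44.4
```

Emit:
{"op": "carry_out", "data": {
  "plan": [
    {"xyz": [0.07, -0.019, 0], "roll": 0, "fingers": 1},
    {"xyz": [0.14, -0.038, 0], "roll": 0, "fingers": 1},
    {"xyz": [0.21, -0.058, 0], "roll": 0, "fingers": 1},
    {"xyz": [0.27, -0.075, 0], "roll": 0, "fingers": 1},
    {"xyz": [0.31, -0.085, 0], "roll": 0, "fingers": 1},
    {"xyz": [0.321, -0.088, 0], "roll": 0, "fingers": 1},
    {"xyz": [0.321, -0.088, 0], "roll": 0, "fingers": 1},
    {"xyz": [0.321, -0.088, 0], "roll": 0, "fingers": 1}
  ]
}}

```text
time_s: 9.82
ee_pos: [438.1, 108.4, 142.2]
tool_rot: [[0.006, 1.0, 0.001], [1.0, -0.006, -0.0], [-0.0, 0.001, -1.0]]
ft_force: [0.5, -0.5, -1.2]
grip_width: 60.7
finger_force: 44.4
```

Emit:
{"op": "carry_out", "data": {
  "plan": [
    {"xyz": [0, 0, 0], "roll": 0, "fingers": 1},
    {"xyz": [0, 0, 0], "roll": 0, "fingers": 1},
    {"xyz": [0, 0, 0], "roll": 0, "fingers": 1}
  ]
}}

```text
time_s: 10.07
ee_pos: [438.1, 108.0, 141.8]
tool_rot: [[0.008, 1.0, 0.0], [1.0, -0.008, -0.0], [-0.0, 0.0, -1.0]]
ft_force: [0.0, -0.4, -0.6]
grip_width: 61.0
finger_force: 44.4
```

Emit:
{"op": "carry_out", "data": {
  "plan": [
    {"xyz": [0.001, 0, 0.03], "roll": 0, "fingers": 1},
    {"xyz": [0.001, 0, 0.055], "roll": 0, "fingers": 1},
    {"xyz": [0.001, 0, 0.07], "roll": 0, "fingers": 1},
    {"xyz": [0.001, 0, 0.074], "roll": 0, "fingers": 1},
    {"xyz": [0.001, 0, 0.078], "roll": 0, "fingers": 1},
    {"xyz": [0.001, 0, 0.081], "roll": 0, "fingers": 1},
    {"xyz": [0.001, 0, 0.083], "roll": 0, "fingers": 1},
    {"xyz": [0.001, 0, 0.083], "roll": 0, "fingers": 1}
  ]
}}

```text
time_s: 10.73
ee_pos: [438.0, 109.5, 100.5]
tool_rot: [[0.006, 1.0, 0.0], [1.0, -0.006, 0.0], [0.0, 0.0, -1.0]]
ft_force: [0.6, -0.3, -1.0]
grip_width: 60.9
finger_force: 44.5
```

Emit:
{"op": "carry_out", "data": {
  "plan": [
    {"xyz": [0, 0, 0.001], "roll": 0, "fingers": 1},
    {"xyz": [0, 0, 0.003], "roll": 0, "fingers": 1},
    {"xyz": [0, 0, 0.004], "roll": 0, "fingers": 1},
    {"xyz": [0, 0, 0.004], "roll": 0, "fingers": 1}
  ]
}}

```text
time_s: 11.07
ee_pos: [438.2, 109.6, 99.2]
tool_rot: [[0.006, 1.0, 0.001], [1.0, -0.006, -0.0], [-0.0, 0.001, -1.0]]
ft_force: [-4.6, -0.8, 22.5]
grip_width: 61.2
finger_force: 46.7
```

Emit:
{"op": "carry_out", "data": {
  "plan": [
    {"xyz": [0, 0, 0], "roll": 0, "fingers": 0},
    {"xyz": [0, 0, 0], "roll": 0, "fingers": 0},
    {"xyz": [0, 0, 0], "roll": 0, "fingers": 0},
    {"xyz": [0, 0, 0], "roll": 0, "fingers": 0},
    {"xyz": [0, 0, 0], "roll": 0, "fingers": 0},
    {"xyz": [0, 0, -0.03], "roll": 0, "fingers": 0},
    {"xyz": [0, 0, -0.1], "roll": 0, "fingers": 0},
    {"xyz": [0, 0, -0.15], "roll": 0, "fingers": 0}
  ]
}}

```text
time_s: 11.73
ee_pos: [437.5, 109.7, 174.6]
tool_rot: [[0.005, 1.0, -0.001], [1.0, -0.005, 0.0], [0.0, -0.001, -1.0]]
ft_force: [0.8, 0.0, 1.1]
grip_width: 85.5
finger_force: 0.0
```

Emit:
{"op": "carry_out", "data": {
  "plan": [
    {"xyz": [0, 0, 0], "roll": 0, "fingers": 0},
    {"xyz": [-0.07, -0.006, 0], "roll": 0, "fingers": 0},
    {"xyz": [-0.15, -0.012, 0], "roll": 0, "fingers": 0},
    {"xyz": [-0.23, -0.018, 0], "roll": 0, "fingers": 0},
    {"xyz": [-0.31, -0.024, 0], "roll": 0, "fingers": 0},
    {"xyz": [-0.36, -0.029, 0], "roll": 0, "fingers": 0},
    {"xyz": [-0.36, -0.029, 0.02], "roll": 0, "fingers": 0},
    {"xyz": [-0.36, -0.029, 0.05], "roll": 0, "fingers": 0}
  ]
}}

```text
time_s: 12.4
ee_pos: [422.6, -72.4, 148.6]
tool_rot: [[0.01, 1.0, 0.002], [1.0, -0.01, -0.001], [-0.001, 0.002, -1.0]]
ft_force: [-0.1, 0.8, -0.3]
grip_width: 85.3
finger_force: 0.0
```

```bash
python3 - <<'E'
from h import *
import cv2
s=manip.state();print(s["ee_pos"],s["grip_width"])
b=manip.grab_frame("side")[110:260,270:400,::-1]
cv2.imwrite("pics/c4.png",cv2.convertScaleAbs(cv2.resize(b,None,fx=4,fy=4,interpolation=2),alpha=1.3))
E
```

```text
[422.57809066 -72.38703102 148.64033063] 85.32359982142687
```

View pics/c4.png

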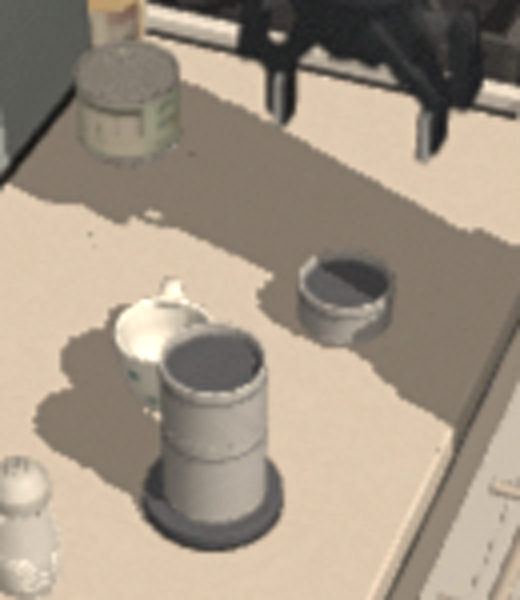

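The medium tier sits flush on the deep one, with a thin even seam at about (215,445) in the crop. Next is the shallow tier, below the fingers.

Emit:
{"op": "carry_out", "data": {
  "plan": [
    {"xyz": [0, 0, 0.06], "roll": 0, "fingers": 0},
    {"xyz": [0, 0, 0.12], "roll": 0, "fingers": 0},
    {"xyz": [0, 0, 0.18], "roll": 0, "fingers": 0},
    {"xyz": [0, 0, 0.22], "roll": 0, "fingers": 0},
    {"xyz": [0, 0, 0.24], "roll": 0, "fingers": 0},
    {"xyz": [0, 0, 0.248], "roll": 0, "fingers": 0},
    {"xyz": [0, 0, 0.248], "roll": 0, "fingers": 0},
    {"xyz": [0, 0, 0.248], "roll": 0, "fingers": 0}
  ]
}}

```text
time_s: 13.12
ee_pos: [422.5, -70.3, 24.8]
tool_rot: [[0.005, 1.0, 0.0], [1.0, -0.005, -0.0], [-0.0, 0.0, -1.0]]
ft_force: [-0.4, 0.2, 0.5]
grip_width: 85.5
finger_force: 0.0
```

Emit:
{"op": "carry_out", "data": {
  "plan": [
    {"xyz": [0, 0, 0], "roll": 0, "fingers": 1},
    {"xyz": [0, 0, 0], "roll": 0, "fingers": 1},
    {"xyz": [0, 0, 0], "roll": 0, "fingers": 1},
    {"xyz": [0, 0, 0], "roll": 0, "fingers": 1},
    {"xyz": [0, 0, 0], "roll": 0, "fingers": 1},
    {"xyz": [0, 0, 0], "roll": 0, "fingers": 1},
    {"xyz": [0, 0, 0], "roll": 0, "fingers": 1},
    {"xyz": [0, 0, 0], "roll": 0, "fingers": 1}
  ]
}}

```text
time_s: 13.78
ee_pos: [422.8, -70.6, 25.4]
tool_rot: [[0.006, 1.0, 0.002], [1.0, -0.006, -0.0], [-0.0, 0.002, -1.0]]
ft_force: [-2.6, 2.1, 19.6]
grip_width: 62.0
finger_force: 38.4
```

Emit:
{"op": "carry_out", "data": {
  "plan": [
    {"xyz": [0, 0, -0.04], "roll": 0, "fingers": 1},
    {"xyz": [0, 0, -0.11], "roll": 0, "fingers": 1},
    {"xyz": [0, 0, -0.18], "roll": 0, "fingers": 1},
    {"xyz": [0, 0, -0.25], "roll": 0, "fingers": 1},
    {"xyz": [0, 0, -0.3], "roll": 0, "fingers": 1},
    {"xyz": [0, 0, -0.3], "roll": 0, "fingers": 1},
    {"xyz": [0.04, 0.003, -0.3], "roll": 0, "fingers": 1},
    {"xyz": [0.1, 0.008, -0.3], "roll": 0, "fingers": 1}
  ]
}}

```text
time_s: 14.45
ee_pos: [426.5, -22.2, 174.9]
tool_rot: [[0.011, 1.0, 0.001], [1.0, -0.011, -0.001], [-0.001, 0.001, -1.0]]
ft_force: [1.3, -0.5, -2.9]
grip_width: 61.4
finger_force: 44.8
```

Emit:
{"op": "carry_out", "data": {
  "plan": [
    {"xyz": [0.06, 0.005, 0], "roll": 0, "fingers": 1},
    {"xyz": [0.13, 0.01, 0], "roll": 0, "fingers": 1},
    {"xyz": [0.2, 0.016, 0], "roll": 0, "fingers": 1},
    {"xyz": [0.24, 0.019, 0], "roll": 0, "fingers": 1},
    {"xyz": [0.264, 0.021, 0], "roll": 0, "fingers": 1},
    {"xyz": [0.264, 0.021, 0], "roll": 0, "fingers": 1},
    {"xyz": [0.264, 0.021, 0], "roll": 0, "fingers": 1},
    {"xyz": [0.264, 0.021, 0], "roll": 0, "fingers": 1}
  ]
}}

```text
time_s: 15.12
ee_pos: [437.7, 110.4, 174.2]
tool_rot: [[0.007, 1.0, -0.0], [1.0, -0.007, -0.001], [-0.001, -0.0, -1.0]]
ft_force: [-1.0, 0.2, -1.6]
grip_width: 61.5
finger_force: 44.8
```

Emit:
{"op": "carry_out", "data": {
  "plan": [
    {"xyz": [0, 0, 0], "roll": 0, "fingers": 1},
    {"xyz": [0, 0, 0], "roll": 0, "fingers": 1},
    {"xyz": [0, 0, 0], "roll": 0, "fingers": 1}
  ]
}}

```text
time_s: 15.37
ee_pos: [437.9, 110.8, 174.3]
tool_rot: [[0.007, 1.0, 0.0], [1.0, -0.007, -0.0], [-0.0, 0.0, -1.0]]
ft_force: [0.3, 0.9, -1.0]
grip_width: 61.5
finger_force: 44.8
```

Emit:
{"op": "carry_out", "data": {
  "plan": [
    {"xyz": [0, 0.001, 0.03], "roll": 0, "fingers": 1},
    {"xyz": [0, 0.001, 0.05], "roll": 0, "fingers": 1},
    {"xyz": [0, 0.001, 0.062], "roll": 0, "fingers": 1},
    {"xyz": [0, 0.001, 0.066], "roll": 0, "fingers": 1},
    {"xyz": [0, 0.001, 0.07], "roll": 0, "fingers": 1},
    {"xyz": [0, 0.001, 0.073], "roll": 0, "fingers": 1},
    {"xyz": [0, 0.001, 0.075], "roll": 0, "fingers": 1},
    {"xyz": [0, 0.001, 0.075], "roll": 0, "fingers": 1}
  ]
}}

```text
time_s: 16.03
ee_pos: [438.4, 111.5, 136.9]
tool_rot: [[0.006, 1.0, 0.0], [1.0, -0.006, 0.0], [0.0, 0.0, -1.0]]
ft_force: [0.9, 0.3, -2.0]
grip_width: 61.6
finger_force: 44.8
```

Emit:
{"op": "carry_out", "data": {
  "plan": [
    {"xyz": [0, 0, 0.001], "roll": 0, "fingers": 1},
    {"xyz": [0, 0, 0.002], "roll": 0, "fingers": 1},
    {"xyz": [0, 0, 0.003], "roll": 0, "fingers": 1},
    {"xyz": [0, 0, 0.003], "roll": 0, "fingers": 1}
  ]
}}

```text
time_s: 16.37
ee_pos: [438.5, 111.6, 135.6]
tool_rot: [[0.006, 1.0, 0.001], [1.0, -0.006, 0.0], [0.0, 0.001, -1.0]]
ft_force: [-1.0, -0.0, 4.9]
grip_width: 61.6
finger_force: 45.3
```

Emit:
{"op": "carry_out", "data": {
  "plan": [
    {"xyz": [0, 0, 0], "roll": 0, "fingers": 0},
    {"xyz": [0, 0, 0], "roll": 0, "fingers": 0},
    {"xyz": [0, 0, 0], "roll": 0, "fingers": 0},
    {"xyz": [0, 0, 0], "roll": 0, "fingers": 0},
    {"xyz": [0, 0, 0], "roll": 0, "fingers": 0},
    {"xyz": [0, 0, -0.03], "roll": 0, "fingers": 0},
    {"xyz": [0, 0, -0.1], "roll": 0, "fingers": 0},
    {"xyz": [0, 0, -0.15], "roll": 0, "fingers": 0}
  ]
}}

```text
time_s: 17.03
ee_pos: [438.0, 111.7, 211.7]
tool_rot: [[0.005, 1.0, -0.001], [1.0, -0.005, 0.0], [0.0, -0.001, -1.0]]
ft_force: [1.3, 0.4, 0.6]
grip_width: 85.2
finger_force: 0.0
```

Emit:
{"op": "carry_out", "data": {
  "plan": [
    {"xyz": [0, 0, 0], "roll": 0, "fingers": 0},
    {"xyz": [0.07, -0.001, 0], "roll": 0, "fingers": 0},
    {"xyz": [0.15, -0.001, 0], "roll": 0, "fingers": 0},
    {"xyz": [0.23, -0.002, 0], "roll": 0, "fingers": 0.3},
    {"xyz": [0.31, -0.002, 0], "roll": 0, "fingers": 0.3},
    {"xyz": [0.38, -0.003, 0], "roll": 0, "fingers": 0.3},
    {"xyz": [0.385, -0.003, 0.05], "roll": 0, "fingers": 0.3},
    {"xyz": [0.385, -0.003, 0.12], "roll": 0, "fingers": 0.3}
  ]
}}

```text
time_s: 17.7
ee_pos: [438.3, 307.5, 151.2]
tool_rot: [[0.003, 1.0, 0.003], [1.0, -0.003, 0.004], [0.004, 0.003, -1.0]]
ft_force: [1.6, -0.7, -1.1]
grip_width: 59.6
finger_force: 0.0
```

Emit:
{"op": "carry_out", "data": {
  "plan": [
    {"xyz": [0, 0, 0.05], "roll": 0, "fingers": 0.3},
    {"xyz": [0, 0, 0.06], "roll": 0, "fingers": 0.3},
    {"xyz": [0, 0, 0.06], "roll": 0, "fingers": 0.3},
    {"xyz": [0, 0, 0.06], "roll": 0, "fingers": 0.3}
  ]
}}

```text
time_s: 18.03
ee_pos: [438.3, 304.3, 121.2]
tool_rot: [[0.006, 1.0, 0.0], [1.0, -0.006, 0.0], [0.0, 0.0, -1.0]]
ft_force: [-0.7, -0.4, 0.5]
grip_width: 59.8
finger_force: 0.0
```

```bash
python3 - <<'E'
from h import *
import cv2
s=manip.state();print(s["ee_pos"],s["grip_width"])
a=manip.grab_frame("top")[160:250,170:310,::-1];b=manip.grab_frame("side")[180:310,240:360,::-1]
r=lambda i,k:cv2.convertScaleAbs(cv2.resize(i,None,fx=k,fy=k,interpolation=2),alpha=1.3)
a=r(a,2);b=r(b,4);a=cv2.copyMakeBorder(a,0,b.shape[0]-a.shape[0],0,0,0);cv2.imwrite("pics/c5.png",np.hstack([a,b]))
print(proj("side",np.array([[438+d,304,s["ee_pos"][2]-10.] for d in(-38,0,38)])).round(1))
E
```

```text
[438.25509565 304.26239099 121.197197  ] 59.791999616854035
[[301.6 266. ]
 [284.4 260.4]
 [267.7 254.9]]
```

View pics/c5.png

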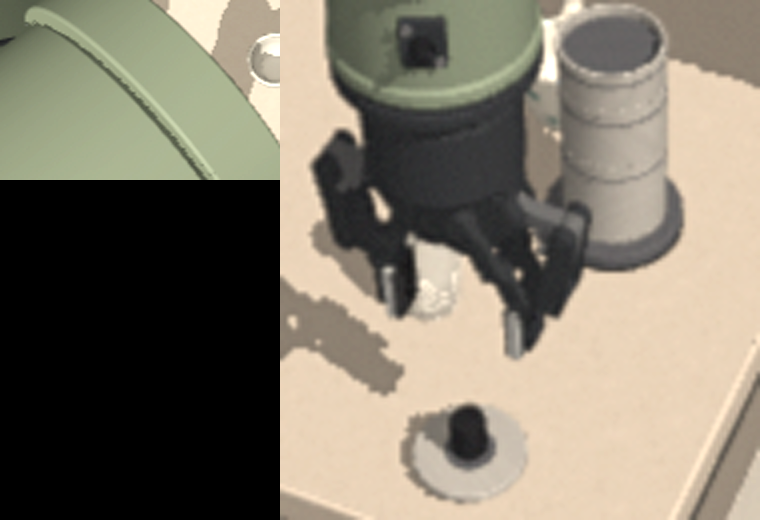

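All three tiers stand flush. The gripper is open above the lid knob (knob top at about (287,284) in side pixels). I'll descend and grip it.

Emit:
{"op": "carry_out", "data": {
  "plan": [
    {"xyz": [0, 0, 0.06], "roll": 0, "fingers": 0.3},
    {"xyz": [0, 0, 0.11], "roll": 0, "fingers": 0.3},
    {"xyz": [0, 0, 0.15], "roll": 0, "fingers": 0.3},
    {"xyz": [0, 0, 0.17], "roll": 0, "fingers": 0.3},
    {"xyz": [0, 0, 0.176], "roll": 0, "fingers": 0.3},
    {"xyz": [0, 0, 0.176], "roll": 0, "fingers": 0.3},
    {"xyz": [0, 0, 0.176], "roll": 0, "fingers": 0.3}
  ]
}}

```text
time_s: 18.72
ee_pos: [438.6, 304.4, 33.6]
tool_rot: [[0.006, 1.0, 0.001], [1.0, -0.006, 0.001], [0.001, 0.001, -1.0]]
ft_force: [0.6, 0.7, -0.2]
grip_width: 59.9
finger_force: 0.0
```

Emit:
{"op": "carry_out", "data": {
  "plan": [
    {"xyz": [0, 0, 0], "roll": 0, "fingers": 1},
    {"xyz": [0, 0, 0], "roll": 0, "fingers": 1},
    {"xyz": [0, 0, 0], "roll": 0, "fingers": 1},
    {"xyz": [0, 0, 0], "roll": 0, "fingers": 1},
    {"xyz": [0, 0, 0], "roll": 0, "fingers": 1},
    {"xyz": [0, 0, 0], "roll": 0, "fingers": 1},
    {"xyz": [0, 0, 0], "roll": 0, "fingers": 1},
    {"xyz": [0, 0, 0], "roll": 0, "fingers": 1}
  ]
}}

```text
time_s: 19.38
ee_pos: [438.3, 304.1, 33.1]
tool_rot: [[0.006, 1.0, 0.001], [1.0, -0.006, 0.0], [0.0, 0.001, -1.0]]
ft_force: [-1.5, -1.6, 11.3]
grip_width: 18.4
finger_force: 38.7
```

Emit:
{"op": "carry_out", "data": {
  "plan": [
    {"xyz": [0, 0, -0.04], "roll": 0, "fingers": 1},
    {"xyz": [0, 0, -0.11], "roll": 0, "fingers": 1},
    {"xyz": [0, 0, -0.18], "roll": 0, "fingers": 1},
    {"xyz": [0, 0, -0.25], "roll": 0, "fingers": 1},
    {"xyz": [0, 0, -0.32], "roll": 0, "fingers": 1},
    {"xyz": [0, 0, -0.36], "roll": 0, "fingers": 1},
    {"xyz": [0, 0, -0.36], "roll": 0, "fingers": 1},
    {"xyz": [-0.04, 0, -0.36], "roll": 0, "fingers": 1}
  ]
}}

```text
time_s: 20.05
ee_pos: [437.8, 286.9, 213.6]
tool_rot: [[0.003, 1.0, 0.002], [1.0, -0.003, 0.003], [0.003, 0.002, -1.0]]
ft_force: [-1.2, 0.1, -0.6]
grip_width: 18.7
finger_force: 39.4
```

Emit:
{"op": "carry_out", "data": {
  "plan": [
    {"xyz": [-0.06, 0, 0], "roll": 0, "fingers": 1},
    {"xyz": [-0.13, 0.001, 0], "roll": 0, "fingers": 1},
    {"xyz": [-0.2, 0.001, 0], "roll": 0, "fingers": 1},
    {"xyz": [-0.27, 0.002, 0], "roll": 0, "fingers": 1},
    {"xyz": [-0.32, 0.002, 0], "roll": 0, "fingers": 1},
    {"xyz": [-0.347, 0.002, 0], "roll": 0, "fingers": 1},
    {"xyz": [-0.347, 0.002, 0], "roll": 0, "fingers": 1},
    {"xyz": [-0.347, 0.002, 0], "roll": 0, "fingers": 1}
  ]
}}

```text
time_s: 20.72
ee_pos: [437.7, 109.9, 212.1]
tool_rot: [[0.007, 1.0, -0.0], [1.0, -0.007, -0.0], [-0.0, -0.0, -1.0]]
ft_force: [0.1, 0.5, -1.5]
grip_width: 18.5
finger_force: 39.4
```

Emit:
{"op": "carry_out", "data": {
  "plan": [
    {"xyz": [0, 0, 0], "roll": 0, "fingers": 1},
    {"xyz": [0, 0, 0], "roll": 0, "fingers": 1},
    {"xyz": [0, 0, 0], "roll": 0, "fingers": 1}
  ]
}}

```text
time_s: 20.97
ee_pos: [437.7, 111.3, 212.2]
tool_rot: [[0.004, 1.0, -0.0], [1.0, -0.004, 0.0], [0.0, -0.0, -1.0]]
ft_force: [0.8, -0.5, -2.0]
grip_width: 18.7
finger_force: 39.4
```

```bash
python3 - <<'E'
from h import *
import cv2
s=manip.state();print(s["ee_pos"],s["grip_width"],s["tool_rot"])
b=manip.grab_frame("side")[130:260,260:380,::-1]
b=cv2.convertScaleAbs(cv2.resize(b,None,fx=4.5,fy=4.5,interpolation=2),alpha=1.3);cv2.imwrite("pics/c6.png",b)
x,y,z=s["ee_pos"]
print("lid disc top box, in crop px",(box("side",[x,y,z-33.1+12],31)-[260,260,130,130])*4.5)
print("stack rim box",(box("side",[438.3,111,146],31)-[260,260,130,130])*4.5)
E
```

```text
[437.72930603 111.30185388 212.18803086] 18.7304603330856 [[ 4.43021336e-03  9.99990169e-01 -1.86372331e-04]
 [ 9.99990156e-01 -4.43016685e-03  2.49218553e-04]
 [ 2.48390442e-04 -1.87474587e-04 -9.99999952e-01]]
lid disc top box, in crop px [213.21651974 342.60429323 152.5157304  235.65131375]
stack rim box [215.42698925 341.27082036 221.89726152 305.53623922]
```

View pics/c6.png

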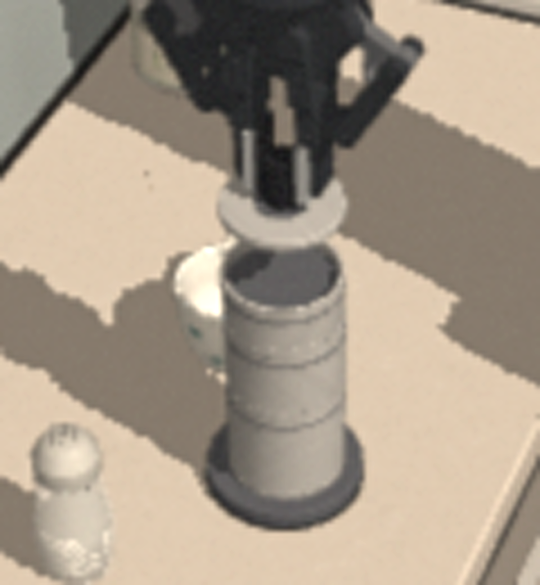

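The lid hangs level over the stack. Disc and rim show the same offset from prediction (about +5, +4 crop px), so they are aligned. I'll lower it.

Emit:
{"op": "carry_out", "data": {
  "plan": [
    {"xyz": [-0.001, 0.001, 0.03], "roll": 0, "fingers": 1},
    {"xyz": [-0.001, 0.001, 0.05], "roll": 0, "fingers": 1},
    {"xyz": [-0.001, 0.001, 0.06], "roll": 0, "fingers": 1},
    {"xyz": [-0.001, 0.001, 0.065], "roll": 0, "fingers": 1},
    {"xyz": [-0.001, 0.001, 0.069], "roll": 0, "fingers": 1},
    {"xyz": [-0.001, 0.001, 0.073], "roll": 0, "fingers": 1},
    {"xyz": [-0.001, 0.001, 0.075], "roll": 0, "fingers": 1},
    {"xyz": [-0.001, 0.001, 0.075], "roll": 0, "fingers": 1}
  ]
}}

```text
time_s: 21.68
ee_pos: [438.4, 110.0, 174.9]
tool_rot: [[0.006, 1.0, 0.0], [1.0, -0.006, 0.0], [0.0, 0.0, -1.0]]
ft_force: [-0.5, -0.3, -0.8]
grip_width: 18.9
finger_force: 39.4
```

Emit:
{"op": "carry_out", "data": {
  "plan": [
    {"xyz": [0, 0, 0.001], "roll": 0, "fingers": 1},
    {"xyz": [0, 0, 0.002], "roll": 0, "fingers": 1},
    {"xyz": [0, 0, 0.003], "roll": 0, "fingers": 1},
    {"xyz": [0, 0, 0.003], "roll": 0, "fingers": 1}
  ]
}}

```text
time_s: 22.02
ee_pos: [438.3, 109.9, 173.3]
tool_rot: [[0.006, 1.0, 0.0], [1.0, -0.006, -0.0], [-0.0, 0.0, -1.0]]
ft_force: [-0.6, -0.6, -1.6]
grip_width: 18.8
finger_force: 39.4
```

Emit:
{"op": "carry_out", "data": {
  "plan": [
    {"xyz": [0, 0, 0.001], "roll": 0, "fingers": 1},
    {"xyz": [0, 0, 0.001], "roll": 0, "fingers": 1},
    {"xyz": [0, 0, 0.002], "roll": 0, "fingers": 1},
    {"xyz": [0, 0, 0.002], "roll": 0, "fingers": 1}
  ]
}}

```text
time_s: 22.35
ee_pos: [438.7, 110.2, 172.9]
tool_rot: [[0.006, 1.0, 0.001], [1.0, -0.006, 0.0], [0.0, 0.001, -1.0]]
ft_force: [-3.8, -1.4, 13.8]
grip_width: 18.5
finger_force: 41.2
```

Emit:
{"op": "carry_out", "data": {
  "plan": [
    {"xyz": [0, 0, 0], "roll": 0, "fingers": 0.3},
    {"xyz": [0, 0, 0], "roll": 0, "fingers": 0.3},
    {"xyz": [0, 0, 0], "roll": 0, "fingers": 0.3},
    {"xyz": [0, 0, 0], "roll": 0, "fingers": 0.3},
    {"xyz": [0, 0, -0.03], "roll": 0, "fingers": 0.3},
    {"xyz": [0, 0, -0.1], "roll": 0, "fingers": 0.3},
    {"xyz": [0, 0, -0.17], "roll": 0, "fingers": 0.3},
    {"xyz": [0, 0, -0.2], "roll": 0, "fingers": 0.3}
  ]
}}

```text
time_s: 23.02
ee_pos: [439.1, 110.5, 275.8]
tool_rot: [[0.005, 1.0, 0.003], [1.0, -0.005, 0.001], [0.001, 0.003, -1.0]]
ft_force: [-0.3, 0.8, 0.8]
grip_width: 59.8
finger_force: 0.0
```

Emit:
{"op": "carry_out", "data": {
  "plan": [
    {"xyz": [-0.07, 0, 0], "roll": 0, "fingers": 0.3},
    {"xyz": [-0.15, 0, 0], "roll": 0, "fingers": 0.3},
    {"xyz": [-0.23, 0, 0], "roll": 0, "fingers": 0.3},
    {"xyz": [-0.31, 0, 0], "roll": 0, "fingers": 0.3},
    {"xyz": [-0.39, 0, 0], "roll": 0, "fingers": 0.3},
    {"xyz": [-0.4, 0, 0], "roll": 0, "fingers": 0.3},
    {"xyz": [-0.4, 0, 0], "roll": 0, "fingers": 0.3},
    {"xyz": [-0.4, 0, 0], "roll": 0, "fingers": 0.3}
  ]
}}

```text
time_s: 23.68
ee_pos: [437.1, -90.0, 272.2]
tool_rot: [[0.007, 1.0, -0.0], [1.0, -0.007, 0.0], [0.0, -0.0, -1.0]]
ft_force: [-1.3, 1.1, -0.1]
grip_width: 59.9
finger_force: 0.0
```

```bash
python3 - <<'E'
from h import *
import cv2
a=manip.grab_frame("top")[160:250,170:350,::-1];b=manip.grab_frame("side")[150:270,260:370,::-1]
r=lambda i,k:cv2.convertScaleAbs(cv2.resize(i,None,fx=k,fy=k,interpolation=2),alpha=1.3)
a=r(a,2);b=r(b,4);a=cv2.copyMakeBorder(a,0,b.shape[0]-a.shape[0],0,0,0);cv2.imwrite("pics/c7.png",np.hstack([a,b]))
E
```

```text
(no output)
```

View pics/c7.png

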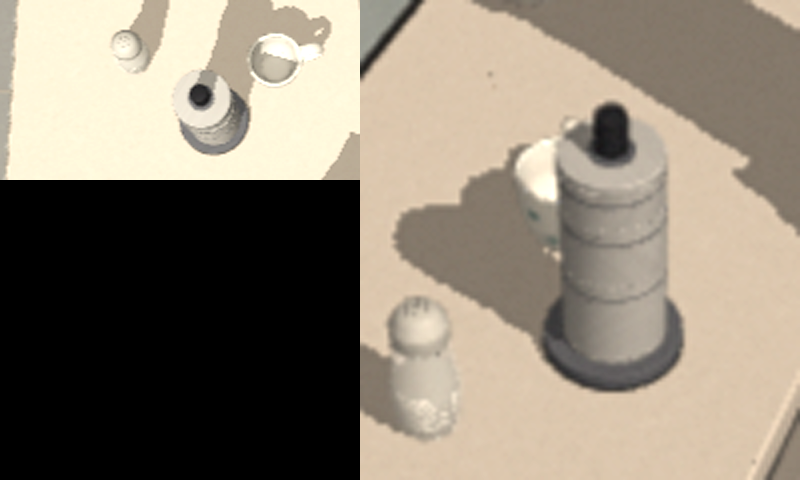

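The stack is complete, straight and flush with the lid seated. Cup and shaker have not moved and the arm is clear.

```bash
python3 -c "
from plant import manip
print(manip.sign_off())"
```

```text
the job is handed in; nothing more can be done
None
```

The lunch carrier is assembled on its base in the order asked (deep, medium, shallow, lid), each piece seated and the stack standing free, with the cup and salt shaker not moved; I handed it in after about 24 s of robot time, and no verdict was returned.

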